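Pry open the weight case with a spatula

TASK

Take the blue-handled spatula out of the tool rack, where it stands on edge, and lay it down flat on the black mat; then take it up again with its blade level, push the blade into the notch under the orange cover's front edge and use it to lever the stiff cover open until the cover stands upright or leans back, without the gripper or arm touching the cover. Finally lay the spatula flat on the black mat again and let go; the cover must stay open, and the brush, beaker, dark puck, amber jar and steel cup must be left where they are.

Things in the scene. Friction and masses are not known exactly. Their poses are not given: they have to be found in the camera images.
- spatula: Flat spatula 195 mm long: blue handle 115 x 26 x 14 mm, straight steel blade 30 mm wide, 2.5 mm thick. Origin on its long axis in the handle, near the centre of mass; +x to the blade (handle x -60 to +55 mm, tip at +135 mm); y normal to the blade (handle's 14 mm), z along its width (26 mm). On edge in the rack: z up. Lying flat: y vertical, either way up alike, origin 7 mm above the mat's top.
- rack: White comb rack, fixed, base 130 x 160 x 12 mm, origin at centre of underside. Two combs 8 mm thick at x = -42 and +42 mm, 58 mm high, with slots 17 mm wide, floor 40 mm high, at y = -35 and +35 mm. A tool lies on edge along x in each pair of slots, axis 53 mm high, blade or bristles to +x; between the combs its handle is free on both sides. Which slots hold the spatula varies.
- brush: Brush in the other slots of the rack: pale wooden handle of the same size as the spatula's, black bristle block; same axes. To be left in the rack.
- mat: Black rubber mat, fixed, 300 (x) x 200 (y) x 2 mm thick; origin at the centre of its underside, on the bench.
- case: Grey weight case, fixed, 115 (x) x 155 (y) x 50 mm high, walls 8 mm, origin at the centre of its underside; its front faces its own -x, roughly towards the robot. Brass weights inside, up to 38 mm above the bench. Hinge line along y on its rear top edge, at x = +57.5 mm, 50 mm high.
- notch (a point): Centre of the pry notch's mouth on the case's front face, 45 mm above the bench. The notch is a gap in the front wall right under the cover, 60 mm wide (y), 10 mm high (40 to 50 mm above the bench), open through the 8 mm wall to the hollow inside. Axes as the case's: +x leads in.
- cover: Orange cover of the case, 115 x 155 x 10 mm, flush with the case, no handle; a black bar 60 mm long along its front edge marks the notch below. Origin on the hinge line, at the middle of its underside's rear edge; it extends to its own -x. Underside 50 mm above the bench when shut. The stiff hinge holds it at any angle; raising its front edge takes about 2 to 3 N.
- hinge (a joint): Opening angle of the cover, rad: 0 shut, 1.57 upright, 1.83 leaning back against its stop.
- beaker: Glass beaker, 72 mm across, 95 mm high, origin at the centre of its underside. Leave alone.
- puck: Dark round test puck, 100 mm across, 40 mm high, origin at the centre of its underside. Leave alone.
- bottle: Amber glass jar with white cap, 66 mm across, 150 mm high, origin at the centre of its underside. Leave alone.
- can: Steel cup, 80 mm across, 90 mm high, origin at the centre of its underside. Leave alone.
Things that resemble listed ones, but are neither listed nor needed, are in the scene too. Of the things that look like the spatula, the largest one is meant.

How it is judged:
On the way, in this order (a step that is already met when the one before it is completed fails the run):
1. the spatula is lifted out of the rack (its axis more than 90 mm above the bench) (height (world z) of spatula above 0.09 m), for 0.1 s.
2. the spatula lies flat on the mat, released ((angle between spatula's own y axis and vertical below 0.15 rad or angle between spatula's own y axis and vertical above 2.99 rad) and height (world z) of spatula below 0.02 m and x of spatula in the frame of mat between -0.15 and 0.15 m and y of spatula in the frame of mat between -0.1 and 0.1 m and contact force between spatula and the arm below 0.1 N and contact force between spatula and the fingers below 0.1 N and linear speed of spatula below 0.02 m/s), for 0.2 s.
3. the blade holds the cover raised by more than 0.35 rad (20 degrees) (value of joint hinge above 0.35 rad and contact force between spatula and cover above 0.2 N), for 0.1 s.
At the end, for the whole second after the job is handed in: The cover stands open by more than 1.3 rad (75 degrees) and the spatula lies flat (within 0.15 rad), at rest and released, with its origin over the mat and less than 20 mm above the bench (all of step 2 and value of joint hinge above 1.3 rad); the robot touches nothing.
It fails at once if the gripper or arm presses on the cover with more than 1 N (contact force between any of the fingers, the arm and cover above 1 N).
It fails at once if brush, beaker, puck, jar or cup moved by more than 30 mm (distance of any of brush, beaker, puck, bottle, can from where it was at the start of the episode above 0.03 m).
It also fails if it takes over 64 s, if anything falls off the work surface, if the arm or the gripper's body presses on something with over 40 N, if the wrist force passes 120 N, or if a joint passes its speed limit or range.

ROBOT

A 6-joint arm with a two-finger parallel gripper is mounted at the origin on the work surface. World frame = base frame: x ahead of the robot, y to its left, z up, the work surface at z = 0. Lengths are in m, angles in rad, forces in N, time in s.
With the tool pointing down it reaches from about 0.35 to 0.725 m from the base axis. Payload 6 kg.
Tool frame: the origin (TCP) lies at the very end of the fingers, on their centre line; the grasp point (between the pads) lies 19 mm behind it; z points along the fingers, y is the line along which they close (so a half turn about z gives the same grasp; the last joint's range is limited). The gripper opens to 85 mm and grips with 20 to 120 N. Pads are 22 mm wide; open, the fingers measure 114 mm over their backs; the gripper's body (76 mm by 85 mm) begins 54 mm behind the grasp point. The pads swing forward as they close: fully open they stand 13 mm farther back than shut.
Start: joints at [1.45, 0.04, 0.085, 0, -1.615, -0.334], TCP at [0.264, 0.539, 0.231] pointing down, gripper open.
Joint ranges: [-2.56, 2.56], [-1.29, 2.01], [-1.08, 1.49], [-3.29, 1.98], [-2.81, -0.18], [-2.99, 2.99]. Speed limits (rad/s): [2.57, 2.57, 3.01, 3.14, 3.14, 3.14].

INTERFACE

Orientations are given as a 3x3 rotation matrix whose columns are the frame's x, y, z axes.
In Python, from rig import * gives the robot as it stands. Calls block until the motion is done:
- goto(position, orientation): joint-space move of the TCP to a pose.
- move_straight(position, frame=None, max_speed=0.15, contact_N=None): straight line of the TCP; frame=None keeps the orientation; max_speed is the mean speed in m/s. With contact_N (N) it stops when the force on the tool has changed by that much, and returns True; else False.
- set_joints(angles): joint-space move.
- open_gripper() and clamp(newtons=None): open the fingers fully, or close them until they stop; newtons is the grip in N (None keeps the last).
- wait(seconds).
- solve_ik(position, orientation): joint angles nearest the present ones, or None.
- read_state(): the state.
- camera(name): name is "side" or "top" or "wrist"; returns (picture, depth): 384x512x3 uint8, blue, green, red; 384x512 float32, m along the optical axis (not along the pixel's ray), 0 where there is no reading.
- camera_info(name): a dict with "mtx" (3x3 intrinsics, pixels), "k1" (the pictures are not rectified: a ray, as slopes to the right and down, at radius r is drawn at 1 + k1 r^2 times it, then the intrinsics apply), "R" (3x3) and "t" (3): a world point X has camera coordinates R X + t; the wrist camera has in their place "mount" (4x4, takes a point from camera to tool coordinates, whose origin is the TCP and whose axes are the flange's). Camera axes: x right, y down, z forward; pixel columns grow to the right and rows downward; lengths in m; the calibration is good to about 2 mm. A picture is of the moment at which its call begins: read the wrist's pose just before it. camera_info takes no time and is no camera call.
A pose or a line that the arm cannot do raises IKError and nothing moves.
- sign_off(): hands the job in; it is judged then, once.
The state is a dict: "clock": time; "qpos": joint angles; "dq": joint speeds; "effort": joint torques, N m; "tcp_pos": TCP position; "tool_rot": TCP orientation; "wrist_force": force on the tool from outside, world axes, zero at the start; "torque": the same for the moment, N m; "grip_width": finger opening in m; "gripper_force": force on a finger pad.
Only numpy, scipy, OpenCV 4.12 (cv2) and the standard library are available. Lean on these libraries where they do the work, as an engineer would, in place of code of your own. Each camera call takes 0.05 s, during which the arm holds its last target. There are 200 camera calls.

## Working session

There is one attempt and no reset: what is moved stays moved. The work goes in short steps, each a Python script; the robot and the scene stay as the last script left them, time stands still between calls to the robot, and variables do not carry over. Pictures are saved under pics/ and viewed, at most 10 in all, crops included, and the job is handed in when it is done.

```bash
mkdir -p pics; ls; python3 - <<'E'
from rig import *
import cv2,numpy as np
for n in ["top","side"]:
    p,d=camera(n); cv2.imwrite(f"pics/{n}0.png",p); np.save(f"pics/{n}0.npy",d)
    i=camera_info(n); print(n,{k:np.round(v,4).tolist() for k,v in i.items()})
print({k:np.round(v,4).tolist() for k,v in camera_info("wrist").items()})
s=read_state();print(s)
E
```

```text
pics
top {'mtx': [[476.5918, 0.0, 249.2377], [0.0, 476.5918, 186.2931], [0.0, 0.0, 1.0]], 'k1': 0.0249, 'R': [[-0.1098, -0.9939, -0.0048], [-0.9695, 0.1081, -0.2199], [0.2191, -0.0195, -0.9755]], 't': [0.0314, 0.5428, 1.5079]}
side {'mtx': [[483.8436, 0.0, 254.9424], [0.0, 483.8436, 187.9546], [0.0, 0.0, 1.0]], 'k1': -0.0296, 'R': [[0.7537, -0.6572, 0.0013], [-0.4859, -0.5586, -0.6723], [0.4426, 0.506, -0.7403]], 't': [-0.397, 0.2977, 1.4284]}
{'mtx': [[270.8602, 0.0, 255.5955], [0.0, 270.8602, 191.9182], [0.0, 0.0, 1.0]], 'k1': 0.0064, 'mount': [[-0.0001, -0.9449, -0.3273, 0.0842], [1.0, -0.0002, 0.0002, 0.0003], [-0.0003, -0.3273, 0.9449, -0.1419], [0.0, 0.0, 0.0, 1.0]]}
{'clock': 0.1, 'qpos': array([ 1.44974097e+00,  4.07806255e-02,  8.38897064e-02, -4.13817755e-04,
       -1.61547724e+00, -3.33703493e-01]), 'dq': array([-9.41273083e-05, -4.70775683e-04,  3.10740493e-03,  1.82732065e-03,
        1.30810604e-03,  8.47029775e-04]), 'effort': array([-6.36608558e-03, -3.69343972e+01,  3.48280513e+01,  6.95186913e+00,
       -4.56632508e-03,  1.35150909e-06]), 'tcp_pos': array([0.2633482 , 0.53879087, 0.23034972]), 'tool_rot': array([[ 8.98374993e-01, -4.39228884e-01, -6.00194374e-04],
       [-4.39229277e-01, -8.98373731e-01, -1.51041237e-03],
       [ 1.24217878e-04,  1.62053964e-03, -9.99998679e-01]]), 'wrist_force': array([ 0.64297499,  0.7623399 , -0.40899584]), 'torque': array([-0.06011957,  0.01093708,  0.02992891]), 'gripper_force': 0.0, 'grip_width': 0.08533394596019159}
```

View pics/top0.png

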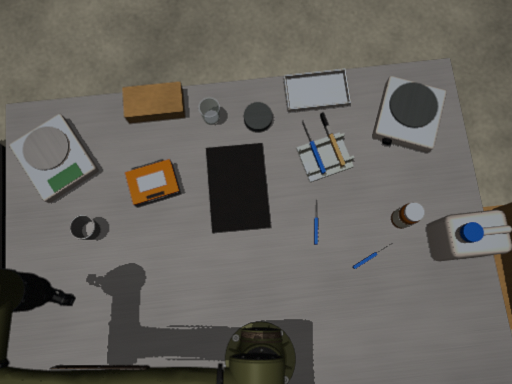

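View pics/side0.png

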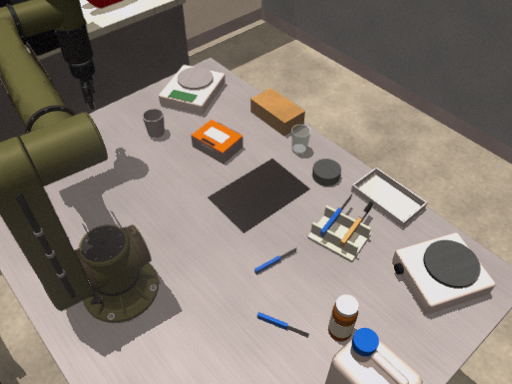

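The top view shows three blue-handled tools: one in the rack at (315,152), one lying on the bench at (316,228), and one lying at (368,258). The rack one is the longest and stands on edge in the slots, so it fits. The brush with the pale handle is at (336,150), the mat at (238,187), and the case at (153,182) with its black bar toward the robot. I'll measure coarsely first, then use the wrist camera.

```bash
cat > h.py <<'E'
from rig import *
import cv2,numpy as np
def cam(n):
    s=read_state(); p,d=camera(n); i=camera_info(n)
    if n=="wrist":
        M=i["mount"]; Rt=s["tool_rot"]; Rc=Rt@M[:3,:3]; c=Rt@M[:3,3]+s["tcp_pos"]
    else: Rc=i["R"].T; c=-Rc@i["t"]
    return dict(p=p,d=d,K=i["mtx"],k1=i["k1"],Rc=Rc,c=c)
def ray(C,uv):
    u=np.atleast_2d(np.asarray(uv,float)); q=np.c_[(u[:,0]-C["K"][0,2])/C["K"][0,0],(u[:,1]-C["K"][1,2])/C["K"][1,1]]
    x=q.copy()
    for _ in range(8): x=q/(1+C["k1"]*(x**2).sum(1,keepdims=True))
    return np.c_[x,np.ones(len(x))]@C["Rc"].T
def plane(C,uv,z):
    r=ray(C,uv); return C["c"]+r*((z-C["c"][2])/r[:,2])[:,None]
def tri(A,ua,B,ub):
    a=ray(A,ua)[0];b=ray(B,ub)[0]
    st=np.linalg.lstsq(np.c_[a,-b],B["c"]-A["c"],rcond=None)[0]
    P=A["c"]+a*st[0];Q=B["c"]+b*st[1]; return (P+Q)/2,np.linalg.norm(P-Q)
def mask(p,lo,hi):
    return cv2.inRange(cv2.cvtColor(p,cv2.COLOR_BGR2HSV),np.array(lo),np.array(hi))
def blobs(m,amin):
    cs,_=cv2.findContours(m,cv2.RETR_EXTERNAL,cv2.CHAIN_APPROX_NONE)
    return sorted([c for c in cs if cv2.contourArea(c)>amin],key=cv2.contourArea,reverse=True)
BLUE=((105,130,60),(125,255,255)); ORANGE=((5,200,100),(16,255,255))
def down(yaw): # tool x at world yaw, z down
    c,s=np.cos(yaw),np.sin(yaw); return np.array([[c,s,0],[s,-c,0],[0,0,-1.]])
E
python3 - <<'E'
from h import *
np.set_printoptions(precision=4,suppress=True)
T=cam("top");S=cam("side")
for n,C in(("top",T),("side",S)):
    for nm,r in(("blue",BLUE),("orange",ORANGE)):
        for b in blobs(mask(C["p"],*r),25):
            R=cv2.minAreaRect(b); print(n,nm,np.round(R[0],1),np.round(R[1],1),round(R[2],1),plane(C,R[0],.053)[0])
    m=mask(C["p"],(0,0,0),(180,255,32))
    for b in blobs(m,1500):
        R=cv2.minAreaRect(b); print(n,"black",np.round(R[0],1),plane(C,cv2.boxPoints(R),.002)[:,:2].tolist())
print(tri(T,(315,152),S,(332,220)))
p=cv2.resize(T["p"][105:275,285:410],None,fx=4.5,fy=3.5*4.5/3.5)
cv2.imwrite("pics/crop.png",p[:600,:560] if p.shape[0]>600 else p)
E
```

```text
top blue [472.8 231.8] [20.5 18.4] 45.0 [ 0.3162 -0.726   0.053 ]
top blue [317.2 156.4] [34.  5.] 67.8 [ 0.6213 -0.2663  0.053 ]
top blue [315.5 230.5] [25.  3.] 90.0 [ 0.3751 -0.2258  0.053 ]
top blue [364.6 260.1] [ 3.2 26.9] 58.0 [ 0.2642 -0.3675  0.053 ]
top orange [151.5 181.2] [33.1 46.8] 73.3 [0.5975 0.2912 0.053 ]
top black [237.4 187.5] [[0.7082393724247377, 0.10909207239074112], [0.7048901963535184, -0.09264610270005036], [0.4099655948852824, -0.08396741096463975], [0.41377280677109507, 0.10990589137953394]]
top black [ 59.  315.3] [[0.4534064832589192, 1.1742076450010506], [0.8048019313620359, 0.809964382970738], [-0.035895940381339614, 0.09290974704731017], [-0.3102396513333697, 0.46018738618203364]]
side blue [364.4 341.2] [25.9 26.8] 26.6 [ 0.3919 -0.5914  0.053 ]
side blue [272.1 320.3] [31.5  5.6] 21.3 [ 0.2497 -0.388   0.053 ]
side blue [331.  220.1] [ 5.1 29.8] 37.6 [ 0.6237 -0.2564  0.053 ]
side blue [267.2 263.4] [ 3.  28.7] 61.4 [ 0.3618 -0.2441  0.053 ]
side orange [216.5 135.5] [43.2 23.8] 29.2 [0.5977 0.2998 0.053 ]
side black [57.6 65.3] [[0.38457899753941716, 1.71014370814324], [0.7086868775937131, 1.5529797406150156], [0.3740034268582695, 0.8058334410294391], [0.12298839978682596, 0.9433427318247053]]
(array([ 0.6335, -0.2588,  0.0505]), np.float64(0.010419363459184417))
```

```bash
python3 -c "
import cv2
p=cv2.imread('pics/top0.png')[105:275,285:410];cv2.imwrite('pics/crop.png',cv2.resize(p,None,fx=3.5,fy=3.5))"
```

```text
(no output)
```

View pics/crop.png

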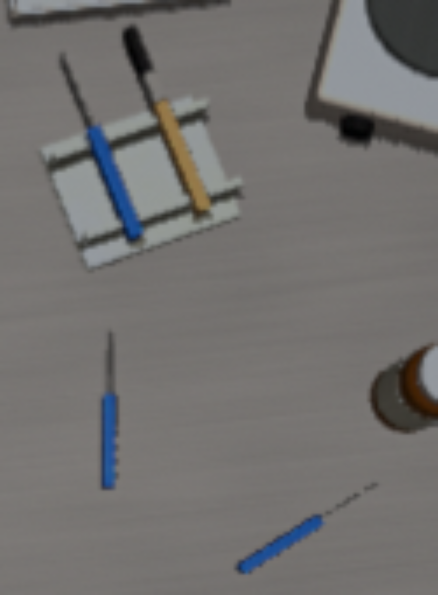

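The crop confirms it: the rack's blue tool at crop (115,180), full-frame (317,156), is the largest (34 px, against 25 and 27), and its blade points up-left (+x, +y). The two smaller blue tools on the bench are decoys. Next is the wrist view of the rack from two places.

```bash
python3 - <<'E'
from h import *
np.set_printoptions(precision=4,suppress=True)
yaw=np.radians(16+180)
V=[]
for k,(x,y,z) in enumerate([(.60,-.27,.24),(.56,-.23,.24)]):
    goto([x,y,z],down(yaw)); wait(.3); C=cam("wrist"); V.append(C); cv2.imwrite(f"pics/w{k}.png",C["p"])
R=[]
for C in V:
    b=blobs(mask(C["p"],*BLUE),100)
    print([cv2.contourArea(x) for x in b]); 
    q=cv2.minAreaRect(b[0]); P=cv2.boxPoints(q); P=P[np.argsort(P[:,1])]; R.append(((P[0]+P[1])/2,(P[2]+P[3])/2)); print(np.round(q[0],1),np.round(q[1],1),R[-1])
for e in(0,1): print(tri(V[0],R[0][e],V[1],R[1][e]))
for C,r in zip(V,R):
    a,b=plane(C,r,.066); print(a,b,np.linalg.norm(a-b),np.degrees(np.arctan2(*(a-b)[1::-1])))
    u,v=np.round((r[0]+r[1])/2).astype(int); r0=ray(C,(u,v))[0]; print("depth pt",C["c"]+r0*C["d"][v,u])
print(read_state()["clock"])
E
```

```text
[744.5, 245.5]
[258.  182.1] [11.1 88.1] (array([259.772 , 138.1094], dtype=float32), array([256.2959, 226.1696], dtype=float32))
[811.0, 282.5]
[219.5 203.5] [85. 11.] (array([219.5, 161. ], dtype=float32), array([219.5, 246. ], dtype=float32))
(array([ 0.5602, -0.2761,  0.057 ]), np.float64(0.00016407616577085975))
(array([ 0.668 , -0.2492,  0.0676]), np.float64(0.000838010695184206))
[ 0.5591 -0.2765  0.066 ] [ 0.6684 -0.2493  0.066 ] 0.11261584818186422 -165.9779045029018
depth pt [ 0.6111 -0.2636  0.0641]
[ 0.5579 -0.2756  0.066 ] [ 0.6693 -0.2489  0.066 ] 0.11455211036579467 -166.52680379205256
depth pt [ 0.6115 -0.2622  0.0649]
4.3083
```

View pics/w0.png

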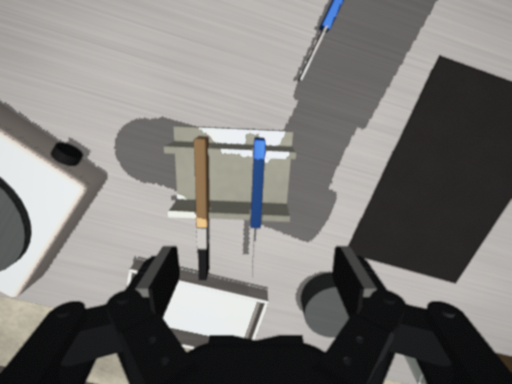

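The wrist picture shows the spatula in the rack at (258,182) with blade down-image, the brush at (201,180), the mat at right and the puck at (330,300). Triangulated handle ends are 113 mm apart, with the top edge at about 0.062–0.066 m, which agrees with the 66 mm expected. Picking it up now.

```bash
python3 - <<'E'
from h import *
np.set_printoptions(precision=4,suppress=True)
R=down(np.radians(13.8+180)); O=np.array([.6168,-.2620])
goto([*O,.13],R); print(move_straight([*O,.043],R,.08,contact_N=8),read_state()["tcp_pos"])
clamp(60); s=read_state(); print(s["grip_width"],s["gripper_force"],s["wrist_force"])
move_straight([*O,.19],R,.12); wait(.2); s=read_state(); print(s["grip_width"],s["tcp_pos"],s["wrist_force"],s["clock"])
R2=down(np.radians(10+180)); M=[.53,-.01]
goto([*M,.12],R2); wait(.1); C=cam("wrist"); cv2.imwrite("pics/w2.png",C["p"])
z0=read_state()["wrist_force"]
print(move_straight([*M,.02],R2,.1),move_straight([*M,.003],R2,.03,contact_N=3)); s=read_state(); print(s["tcp_pos"],s["wrist_force"]-z0,s["clock"])
E
```

```text
False [ 0.6172 -0.2622  0.0439]
0.012767316035302912 60.105299949645996 [ 0.0122 -0.1326  0.8086]
0.012764058094958581 [ 0.6166 -0.2619  0.1893] [ 0.7244  0.1977 -1.1595] 8.35
False True
[ 0.53   -0.0101  0.0064] [-0.0597 -1.8443  4.9197] 11.1917
```

```bash
python3 - <<'E'
from h import *
np.set_printoptions(precision=4,suppress=True)
R2=down(np.radians(190)); a=np.radians(10); n=np.array([-np.sin(a),np.cos(a)]); M=np.array([.53,-.01])
open_gripper(); wait(.2); s=read_state(); print(s["grip_width"])
z0=s["wrist_force"]
for d,v in((.030,.1),(.054,.05)):
    move_straight([*(M+n*d),.0075],R2,v); print(read_state()["wrist_force"]-z0)
wait(.3)
move_straight([*(M+n*.05),.2],R2,.2); goto([*(M-np.array([.03,-.02])),.24],R2); wait(.3)
C=cam("wrist"); cv2.imwrite("pics/w3.png",C["p"]); print(read_state()["clock"])
E
```

```text
0.08525132622877099
[0.3784 0.2709 0.2767]
[0.3594 0.1054 0.1465]
15.275
```

View pics/w3.png

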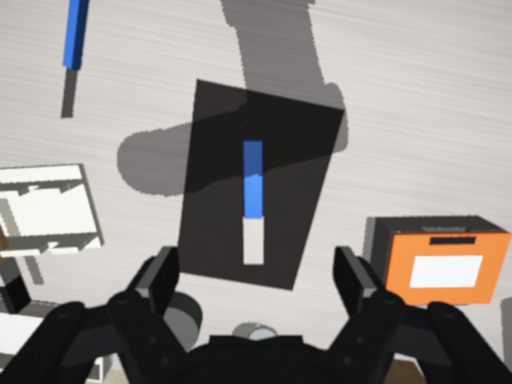

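The spatula lies flat on the mat (handle at about (253,180), blade at (253,240)). The case's orange cover is at (450,270), with the black bar at (453,240) on its robot-facing side. Next I measure both from two wrist positions.

```bash
python3 - <<'E'
from h import *
np.set_printoptions(precision=4,suppress=True)
V=[]
for P in [(.52,.11,.25),(.50,.19,.25)]:
    goto(P,down(np.radians(190))); wait(.3); V.append(cam("wrist")); cv2.imwrite(f"pics/c{len(V)}.png",V[-1]["p"])
Q=[];H=[]
for C in V:
    m=mask(C["p"],(3,180,80),(20,255,255)); b=[x for x in blobs(m,300)][0]
    q=cv2.boxPoints(cv2.minAreaRect(b)); 
    ap=cv2.approxPolyDP(cv2.convexHull(b),8,True)[:,0].astype(float); print("area",cv2.contourArea(b),ap.tolist())
    Q.append(ap)
    hb=[x for x in blobs(mask(C["p"],*BLUE),200)]
    hb=[cv2.minAreaRect(x) for x in hb]; print("blue",[(np.round(x[0]),np.round(x[1])) for x in hb])
    # spatula: blob whose centre on z=.016 is on the mat
    for x in hb:
        w=plane(C,x[0],.016)[0]
        if abs(w[0]-.555)<.14 and abs(w[1]-.01)<.09:
            P=cv2.boxPoints(x); P=P[np.argsort(P[:,1])]; e=np.array([(P[0]+P[1])/2,(P[2]+P[3])/2]); H.append(e)
            g=plane(C,e,.016); print("handle",g,np.linalg.norm(g[1]-g[0]),np.degrees(np.arctan2(*(g[1]-g[0])[1::-1])))
if len(H)==2: print([tri(V[0],H[0][i],V[1],H[1][i]) for i in(0,1)])
for C,q in zip(V,Q): print("cover@60\n",plane(C,q,.060))
if len(Q[0])==len(Q[1])==4:
    o=[q[np.argsort(np.arctan2(*(q-q.mean(0)).T[::-1]))] for q in Q]
    for i in range(4): print(tri(V[0],o[0][i],V[1],o[1][i]))
print(read_state()["clock"])
E
```

```text
Traceback (most recent call last):
IndexError: list index out of range
```

View pics/c2.png

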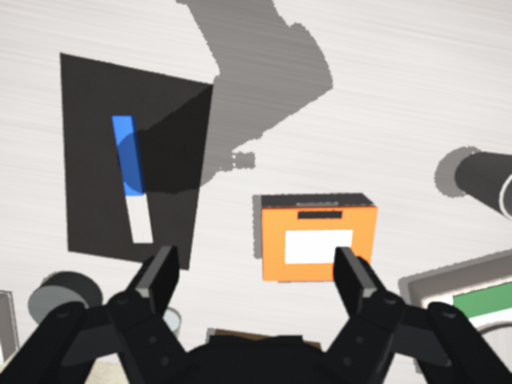

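The spatula is at (132,180) and the case cover at (318,243), with its front edge on row ~207 and the bar at (320,214). The gripper finger hides part of the rear edge, so I'll use the front corners.

```bash
python3 - <<'E'
from h import *
import pickle
np.set_printoptions(precision=4,suppress=True)
print(cv2.cvtColor(cv2.imread("pics/c2.png"),cv2.COLOR_BGR2HSV)[[220,260,270],[275,275,300]])
V=[]
for P in [(.46,.15,.25),(.47,.22,.25)]:
    goto(P,down(np.radians(190))); wait(.3); V.append(cam("wrist")); cv2.imwrite(f"pics/d{len(V)}.png",V[-1]["p"])
pickle.dump(V,open("V.pkl","wb")); print(read_state()["clock"])
for C in V:
    m=mask(C["p"],(5,120,80),(22,255,255))
    for b in blobs(m,300): print(cv2.contourArea(b),cv2.approxPolyDP(cv2.convexHull(b),4,True)[:,0].tolist())
    for x in blobs(mask(C["p"],*BLUE),200):
        x=cv2.minAreaRect(x);P=cv2.boxPoints(x); P=P[np.argsort(P[:,1])]; e=np.array([(P[0]+P[1])/2,(P[2]+P[3])/2]); g=plane(C,e,.016); print("blue",e.tolist(),g,np.linalg.norm(g[1]-g[0]),np.degrees(np.arctan2(*(g[1]-g[0])[1::-1])))
E
```

```text
[[ 18 155 253]
 [ 16 160 253]
 [ 16 161 253]]
18.3167
3777.0 [[394, 239], [386, 290], [344, 305], [284, 305], [285, 238]]
blue [[149.79998779296875, 147.8999786376953], [159.27691650390625, 223.7153778076172]] [[0.4664 0.0021 0.016 ]
 [0.5807 0.0219 0.016 ]] 0.11602228062314249 9.834691495309464
7062.0 [[348, 224], [337, 292], [240, 293], [237, 224]]
blue [[99.4615478515625, 131.30770874023438], [115.23077392578125, 210.15386962890625]] [[0.4657 0.0028 0.016 ]
 [0.58   0.0245 0.016 ]] 0.11637054229771178 10.729908684207315
```

```bash
python3 - <<'E'
from h import *
import pickle
np.set_printoptions(precision=4,suppress=True)
A,B=pickle.load(open("V.pkl","rb"))
a=[(394.5,238.5),(284.5,237.5),(283.5,305.5)];b=[(348.5,223.5),(236.5,223.5),(239.5,293.5)]
for i in range(3): print(tri(A,a[i],B,b[i]))
for C,q in((A,a),(B,b+[(337.5,292.5)])):
    P=plane(C,q,.060)[:,:2]; f=P[0]-P[1]; print(P.tolist(),"W",np.linalg.norm(f),"L",np.linalg.norm(P[2]-P[1]),"yaw",np.degrees(np.arctan2(-f[0],f[1])), np.degrees(np.arctan2(*(P[2]-P[1])[::-1])))
for e in ((149.8,147.9),(99.5,131.3)),((159.3,223.7),(115.2,210.2)): print("spat",tri(A,e[0],B,e[1]))
# bar centre
for C in(A,B):
    m=cv2.inRange(cv2.cvtColor(C["p"],cv2.COLOR_BGR2GRAY),0,70)
    for x in blobs(m,80):
        r=cv2.minAreaRect(x); w=plane(C,r[0],.06)[0]
        if .5<w[0]<.62 and .15<w[1]<.35: P=plane(C,cv2.boxPoints(r),.06); print("bar",r,w,P[:,:2].tolist())
# can, beaker rough clearance handled by eye
yaw=np.radians(190)
E
```

```text
(array([0.5256, 0.3591, 0.0536]), np.float64(0.00032695520548244896))
(array([0.5512, 0.2071, 0.0544]), np.float64(0.000894164187397457))
(array([0.6628, 0.2288, 0.0586]), np.float64(0.0007426650334844598))
[[0.5229743887413273, 0.3548730080215492], [0.5478613006776513, 0.20589431347192805], [0.6610847876158102, 0.2283647753118778]] W 0.15104307271581727 L 0.11543170989696071 yaw 9.483698517508067 11.225128196764787
[[0.5228175841922587, 0.35616627065634854], [0.5490042371922462, 0.20697280852598562], [0.6620910460176701, 0.2286658521774957], [0.635022097442688, 0.37205697767823587]] W 0.15147418901511173 L 0.11514866248977575 yaw 9.955232104046393 10.858936138054638
spat (array([0.4667, 0.001 , 0.0128]), np.float64(0.0007688340567827539))
spat (array([0.5871, 0.0182, 0.0033]), np.float64(0.0007967546418848786))
bar ((255.5, 237.5), (511.0, 291.0), 0.0) [0.5548 0.1666 0.06  ] [[0.9021168890460428, -0.21168921834455665], [0.42134041227637253, -0.15336111750904355], [0.3200009087115225, 0.42134864881350653], [0.750991219644087, 0.6398621379444456]]
bar ((324.0869140625, 233.79360961914
[... 330 characters left out ...]
.9136910340167275, -0.1439721294160255], [0.41160588285162664, -0.081869982804608], [0.3126217517778067, 0.4825874459034017], [0.7637793331090413, 0.7118098835122602]]
bar ((290.43560791015625, 215.00914001464844), (11.256600379943848, 105.01860046386719), 89.0759506225586) [0.5241 0.2762 0.06  ] [[0.5294447532769171, 0.2058105840639092], [0.5029777347849599, 0.3425984966729145], [0.5187729545177711, 0.3473667617204962], [0.5456807097423945, 0.20854810688817435]]
bar ((292.5, 230.5), (5.0, 41.0), 90.0) [0.5462 0.2839 0.06  ] [[0.5473428651343696, 0.2555902888973495], [0.5376949096865128, 0.3105475852064695], [0.5450918700481717, 0.31237825001435776], [0.5548066498208577, 0.2570516331940108]]
```

Front-edge centre is about (0.538, 0.2825) and case yaw about 10.3°. Cover width came out at 154 mm and depth at 114 mm, against 155 and 115 given. Spatula origin is about (0.5257, 0.0131), yaw 10.3°, handle length 116 mm. Regrasping now, then checking that the blade is level.

```bash
cat >> h.py <<'E'
YAW=np.radians(10.3); U=np.array([np.cos(YAW),np.sin(YAW)]); GX=.015
F=np.array([.538,.2825]); RT=down(YAW+np.pi)
E
python3 - <<'E'
from h import *
np.set_printoptions(precision=4,suppress=True)
G=np.array([.5257,.0131])+GX*U
goto([*G,.09],RT); print(move_straight([*G,.0025],RT,.08,contact_N=8)); z0=read_state()["wrist_force"]
clamp(110); wait(.2); s=read_state(); print(s["grip_width"],s["gripper_force"],s["wrist_force"]-z0,s["tcp_pos"])
move_straight([*G,.16],RT,.15); wait(.2); s=read_state(); print(s["grip_width"],s["wrist_force"]-z0,s["clock"])
C=cam("wrist"); cv2.imwrite("pics/g.png",C["p"]); t=s["tcp_pos"]
for sx in (.06,.08,.10,.12,.13):
    for w in(-.008,0,.008):
        X=np.r_[t[:2]+(sx-GX)*U+w*np.array([-U[1],U[0]]),t[2]+.008]
        c=C["Rc"].T@(X-C["c"]); x=c[:2]/c[2]; x=x*(1+C["k1"]*(x@x)); u,v=C["K"][:2,:2]@x+C["K"][:2,2]
        if 0<=u<511 and 0<=v<383: d=C["d"][int(v+.5),int(u+.5)]; P=C["c"]+ray(C,(u,v))[0]*d; print(sx,w,round(u),round(v),P-X)
E
```

```text
False
0.022998076565878496 109.91495847702026 [-0.1984  0.0686  5.8836] [0.5409 0.0158 0.0032]
0.022935645921613717 [ 0.3618  0.146  -1.9303] 22.8
0.06 -0.008 243 319 [-0.0033 -0.0004  0.0034]
0.06 0 256 319 [-0.0035 -0.0006  0.0036]
0.06 0.008 269 319 [-0.0034 -0.0008  0.0036]
0.08 -0.008 243 343 [-0.0739 -0.0094  0.0666]
0.08 0 256 343 [-0.0739 -0.0134  0.0673]
0.08 0.008 268 343 [-0.0727 -0.0173  0.0668]
0.1 -0.008 244 366 [-0.096  -0.0128  0.0764]
0.1 0 256 366 [-0.0954 -0.0173  0.0765]
0.1 0.008 268 366 [-0.0935 -0.0216  0.0757]
```

View pics/g.png

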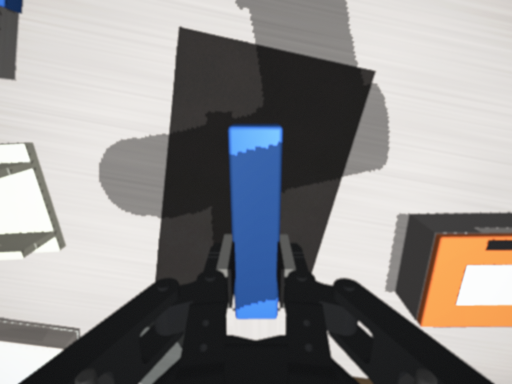

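The spatula is held straight, handle at (255,220), and the gripper hides the blade. I'll check the level from depth along the handle's top, and from the side camera after moving to the pre-insert pose.

```bash
python3 - <<'E'
from h import *
np.set_printoptions(precision=4,suppress=True)
s=read_state(); C=cam("wrist"); t=s["tcp_pos"]; Z=[]
for sx in (-.05,-.04,-.03,-.02,.045,.05):
    X=np.r_[t[:2]+(sx-GX)*U,t[2]+.0135]; c=C["Rc"].T@(X-C["c"]); x=c[:2]/c[2]; x=x*(1+C["k1"]*(x@x)); u,v=C["K"][:2,:2]@x+C["K"][:2,2]
    P=C["c"]+ray(C,(u,v))[0]*np.median(C["d"][int(v)-1:int(v)+3,int(u)-3:int(u)+4]); Z.append(P[2]-t[2]); print(sx,round(v),(P-t)[2])
# rear end of handle in image
b=blobs(mask(C["p"],*BLUE),2000)[0]; v0=b[:,0,1].min(); g=plane(C,(256,v0-.5),t[2]+.0135)[0]; print("rear end sx",(g[:2]-t[:2])@U+GX, "lateral",(g[:2]-t[:2])@[-U[1],U[0]])
pre=F-(.12+.03)*U
goto([*pre,.14],RT); move_straight([*pre,.0385],RT,.12); wait(.2)
s=read_state(); print(s["tcp_pos"],s["wrist_force"],s["clock"])
S=cam("side"); cv2.imwrite("pics/s1.png",cv2.resize(S["p"][95:215,130:260],None,fx=5,fy=5,interpolation=cv2.INTER_CUBIC)[:600])
S=cam("top"); cv2.imwrite("pics/t1.png",cv2.resize(S["p"][140:260,100:230],None,fx=5,fy=5,interpolation=cv2.INTER_CUBIC)[:600])
E
```

```text
-0.05 143 0.012068452333622082
-0.04 163 0.012138679852715717
-0.03 183 0.012047628113109304
-0.02 202 0.012228271908529598
0.045 305 0.012139380942553596
0.05 312 0.011952804441057396
rear end sx -0.05882708327390239 lateral 0.00015303291693392895
[0.3907 0.256  0.0392] [-0.0728  0.2584 -1.0723] 25.1917
```

View pics/s1.png

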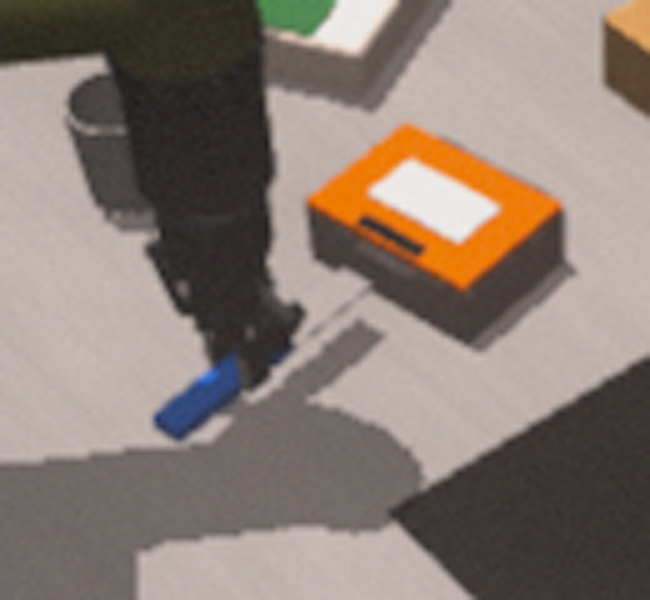

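The blade tip, at crop (370,290), is about 30 mm short of the notch and in line with it, near (385,260). The handle is level to within 0.2 mm along its length, and its axis sits at z = 0.0443. Inserting with a contact guard.

```bash
python3 - <<'E'
from h import *
np.set_printoptions(precision=4,suppress=True)
z0=read_state()["wrist_force"]
p=F-(.12-.038)*U
hit=move_straight([*p,.0385],RT,.05,contact_N=4); s=read_state(); print(hit,s["tcp_pos"],s["wrist_force"]-z0,"short by",(p-s["tcp_pos"][:2])@U)
if not hit:
    print(move_straight([*p,.0525],RT,.04)); wait(.1); s=read_state(); print(s["tcp_pos"],s["wrist_force"]-z0,s["clock"])
    S=cam("side"); cv2.imwrite("pics/s2.png",cv2.resize(S["p"][75:195,140:270],None,fx=5,fy=5,interpolation=cv2.INTER_CUBIC)[:600])
E
```

```text
False [0.4572 0.2679 0.0386] [-0.2521  0.3404  1.3764] short by 0.00016340841059397864
False
[0.4571 0.2677 0.0522] [-0.8901 -0.8709 -2.6106] 27.4
```

```bash
python3 - <<'E'
from h import *
np.set_printoptions(precision=4,suppress=True)
H=F+.115*U; r=.077
for th in (.3,.5,.7,.9,1.1,1.3,1.45,1.6):
    q=H-(r*np.cos(th)+.12)*U; move_straight([*q,.050+r*np.sin(th)-.00125-.0051],RT,.06)
    s=read_state(); f=s["wrist_force"]; print(th,s["tcp_pos"][2],f[:2]@U,f[2],s["clock"])
    if th in(.7,):
        if abs(f[2])<1.3 and abs(f[:2]@U)<1: print("lost?"); break
S=cam("side"); cv2.imwrite("pics/s3.png",cv2.resize(S["p"][75:195,140:270],None,fx=5,fy=5,interpolation=cv2.INTER_CUBIC)[:600])
E
```

```text
0.3 0.06719314012346858 -1.6009540110461766 -2.8499044018291326 27.8417
0.5 0.0814447406336435 -0.4290091310182151 -2.8603681387333437 28.25
0.7 0.09381014446174996 -0.7910504483753817 -2.8921298724404303 28.6583
0.9 0.10418861702149101 -1.087442761634835 -2.652339128857856 29.0667
1.1 0.11248867431428336 -0.538591373517526 -2.1870298868158815 29.475
1.3 0.1180914984249212 0.556780560391507 -1.588313051191274 29.8833
1.45 0.12025742502684725 0.06683240700811241 -1.0908768740827675 30.225
1.6 0.1206061193231451 0.7358440281328253 -1.2579790998607339 30.5667
```

View pics/s3.png

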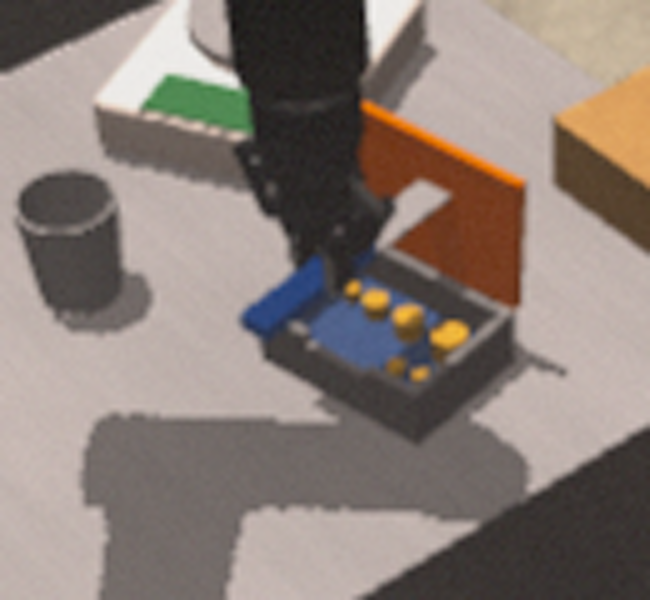

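The cover stands about upright, orange inside face at crop (440,220), with the blade tip against it and the gripper clear. I'll push slightly further, back off, and lay the spatula down.

```bash
python3 - <<'E'
from h import *
np.set_printoptions(precision=4,suppress=True)
H=F+.115*U
def at(d,z,v,**k): return move_straight([*(H+d*U),z],RT,v,**k)
print(at(-.12+.012,.1205,.05,contact_N=6)); at(-.27,.1205,.12); 
s=read_state(); print(s["grip_width"],s["clock"])
G=np.array([.5257,.0131])+GX*U
goto([*G,.13],RT); move_straight([*G,.02],RT,.12); wait(.1); print(move_straight([*G,.0025],RT,.03,contact_N=3),read_state()["tcp_pos"])
open_gripper(); wait(.2); move_straight([*G,.12],RT,.15); goto([.47,.10,.25],RT); wait(.4)
C=cam("wrist"); b=max(blobs(mask(C["p"],*BLUE),200),key=lambda x:cv2.contourArea(x)); print(cv2.minAreaRect(b),plane(C,cv2.minAreaRect(b)[0],.016),read_state()["clock"])
cv2.imwrite("pics/e1.png",C["p"]); S=cam("side"); cv2.imwrite("pics/e2.png",S["p"])
m=np.vstack([S["p"],C["p"]]); cv2.imwrite("pics/e.png",cv2.resize(m,None,fx=.78,fy=.78))
E
```

```text
False
0.02311908095352075 32.4583
True [0.5402 0.0157 0.0033]
((191.20297241210938, 184.0297088623047), (75.52332305908203, 20.497766494750977), 84.2894058227539) [[0.519  0.0133 0.016 ]] 38.2
```

View pics/e.png

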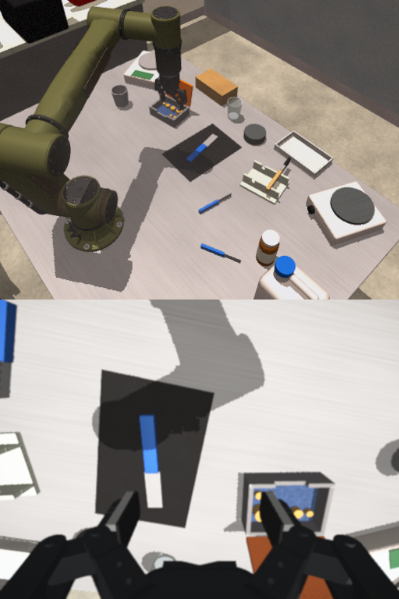

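The spatula lies flat and released on the mat, at about (150,445) in the lower half. The cover is open and leaning back, the gripper is clear, and the other objects look undisturbed. Handing in.

```bash
python3 -c "
from rig import *
print(sign_off())"
```

```text
the job is handed in; nothing more can be done
None
```

I levered the cover open past upright, laid the spatula flat on the mat and released it, and handed the job in at about 38 s of robot time; the sign-off returned no verdict, and the final pictures show the brush, beaker, puck, jar and cup apparently where they started.

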